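# Centre the chocolate shell on the weighing plate and press the button

## Robot

A 6-joint arm with a two-finger parallel gripper is mounted at the origin on the work surface. World frame = base frame: x ahead of the robot, y to its left, z up, the work surface at z = 0. Lengths are in m, angles in degrees, forces in N, time in s.
With the tool pointing down it reaches from about 0.35 to 0.875 m from the base axis. Payload 4.2 kg.
Tool frame: the origin (TCP) lies midway between the tips of the shut fingers; the grasp point (between the pads) lies 19 mm behind it; y points along the fingers, z is the direction in which the jaws open and shut, and the axes are right-handed (so a half turn about y gives the same grasp; the last joint's range is limited). The gripper opens to 87 mm and grips with 3 to 60 N. Pads are 19 mm wide; open, the fingers measure 117 mm over their backs; the gripper's body (75 mm by 190 mm) begins 51 mm behind the grasp point.
Start: joints at [81.051, 22.042, 0.453, 0, -68.411, -14.817], TCP at [0.252, 0.572, 0.223] pointing down, gripper open.
Joint ranges: [-179.83, 179.83], [-69.29, 118.12], [-61.27, 80.66], [-181.25, 117.63], [-171.15, -9.14], [-177.46, 177.46]. Speed limits (degrees/s): [159.86, 159.86, 180, 180, 180, 180].

## Interface

Orientations are given as [roll, pitch, yaw] about the fixed x, y, z axes, in that order (R = Rz(yaw) Ry(pitch) Rx(roll)).
In Python, from workcell import env gives the robot as it stands. The module is installed in compiled form; this text tells all that it offers. Calls block until the motion is done:
- env.goto(position, orientation): joint-space move of the TCP to a pose.
- env.move_straight(position, rotation=None, rate=0.15, force_limit=None): straight line of the TCP; rotation=None keeps the orientation; rate is the mean speed in m/s. With force_limit (N) it stops when the force on the tool has changed by that much, and returns True; else False.
- env.set_joints(angles): joint-space move.
- env.gripper_to(opening, grasp_force=None): opening from 0.0 (shut) to 1.0 (fully open); grasp_force is the grip in N (None keeps the last); returns when the fingers have stopped.
- env.dwell(seconds).
- env.inverse_kinematics(position, orientation): joint angles nearest the present ones, or None.
- env.read_state(): the state.
- env.grab_frame(name): name is "scene" or "top" or "wrist"; returns a dict with "image" (480x640x3 uint8, blue, green, red), "fx", "fy", "cx", "cy" (pixels), "position" and "orientation" of the camera in the world. Camera axes: x right, y up, looking along -z (the intrinsics and any distortion apply to the point x, -y, -z); pixel columns grow to the right and rows downward; lengths in m; the calibration is good to about 2 mm. The wrist camera is an equidistant fisheye: a pixel r from the principal point sees the ray r / f radians off the axis. A picture is of the moment at which its call begins. There is no depth.
A pose or a line that the arm cannot do raises env.Unreachable and nothing moves.
- env.close_job(): hands the job in, once; it reports no verdict.
Trained networks look in a picture, given as the dict that the camera call returned (one of the last four; its "shot" number tells which), for a name from the list of things; names that differ only in an ending like _2 or _b are one class to them, and where a whole thing is asked for, a point or a joint stands for the part that bears it (a point fixed in the world has none). Each returns a list of dicts, best first, with "score" (0 to 1); they miss things now and then, are a little off and sometimes report something else, mostly with a low value. They report only what shows in the picture. A call takes as long as a camera call.
- env.search_frame(picture, thing): "xyz" ([x, y, z] in m, in world coordinates, good to about 4 mm: the middle of the surface that is visible of it).
- env.trace(picture, thing): "mask" (480x640 bool, what is visible of it).
The state is a dict: "clock": time; "joint_positions": joint angles; "qvel": joint speeds; "joint_torque": joint torques, N m; "position": TCP position; "tool_rot": TCP orientation; "force": force on the tool from outside, world axes, zero at the start; "wrist_torque": the same for the moment, N m; "opening": opening from 0.0 (shut) to 1.0 (fully open).
Only numpy, scipy, OpenCV 4.12 (cv2) and the standard library are available. Lean on these libraries where they do the work, as an engineer would, in place of code of your own. Each camera call takes 0.05 s, during which the arm holds its last target.

## Task

A cream chocolate shell stands off-centre on the round gold plate of the black scale. Nudge it with light fingertip taps to the middle of the plate, so that seen from above it lies wholly inside the dark printed ring, keeping it upright on the plate and never pinching or lifting it. Then, with the fingers off the shell, press the green button on the scale fully down and let it come up again, leaving the shell centred and everything else where it is.

Things in the scene. Friction and masses are not known exactly. Their poses are not given: they have to be found in the camera images.
- shell: cream chocolate shell with a brown dot on top, about 50 g, egg-like and tippy: 54 mm tall, flat round foot 28 mm across, widest (52 mm across) 18 to 25 mm above its foot, tapering to a 22 mm flat top. Origin at the centre of the foot's underside, z up its axis. It slides on the plate when pushed slowly at or below its widest part (an upright finger beside it, its tip about 10 to 15 mm above the plate, does so) and tips when pushed higher or struck fast.
- plate_mid (a point): centre of the top face of the fixed gold plate: a disc 124 mm across and 6 mm thick, its top 50 mm above the table, with no rim. A dark ring is printed on it about this point, 68 mm across inside, 74 mm outside. The plate sits on the scale, which is fixed, 260 mm front to back and 190 mm wide, its upper face 35 mm above the table. The turn of this frame about z means nothing.
- weigh_button_top (a point): centre of the top face of the green push button, 28 mm across, in a grey collar 44 mm across, on the front part of the scale (the side near the robot), about 136 mm from the plate's centre; its top is 49 mm above the table when up; it is pressed straight down. The point moves with the button.
- weigh_button (a joint): travel of the green button: 0 up, 0.006 m fully down; a spring of about 5 N at full travel pushes it back up.
- spare: dark chocolate shell of the same shape as the cream one (52 mm wide, 54 mm tall, on a 28 mm foot), loose on the table beside the scale; origin at the centre of its underside. Leave alone.
- jar: amber jar with a white lid, 60 mm wide, 75 mm tall, loose on the table beside the scale; origin at the centre of its underside. Leave alone.
- cutter: steel ring cutter, 60 mm wide, 45 mm tall, loose on the table beside the scale; origin at the centre of its underside. Leave alone.
- spatula: spatula lying on the table beyond the scale, roughly along y; origin on its underside near the middle. Leave alone.
- bowl: steel bowl, 190 mm wide, 85 mm tall, on the right of the table; origin at the centre of its underside. Leave alone.
- bottle: white bottle with a red cap, 64 mm wide, 170 mm tall, beyond the scale to the right; origin at the centre of its underside. Leave alone.
- pot: white ceramic cup without handle, 70 mm wide, 70 mm tall, beyond the scale to the left; origin at the centre of its underside. Leave alone.

How it is judged:
By the outcome, as a careful person would: the job done as asked, in the order asked, and still so for the second after the job is handed in, with the robot touching nothing.
It also fails if it takes over 48 s, if anything falls off the work surface, if the arm or the gripper's body presses on something with over 40 N, if the wrist force passes 120 N, or if a joint passes its speed limit or range.

## Working session

There is one attempt and no reset: what is moved stays moved. The work goes in short steps, each a Python script; the robot and the scene stay as the last script left them, time stands still between calls to the robot, and variables do not carry over. Pictures are saved under pics/ and viewed, and the job is handed in when it is done.

```bash
mkdir -p pics
python3 - <<'E'
from workcell import env
import cv2
for n in ("top","scene"):
    p=env.grab_frame(n); cv2.imwrite(f"pics/{n}0.png",p["image"])
    print(n,p["fx"],p["fy"],p["cx"],p["cy"],p["position"],p["orientation"],[k for k in p])
    for t in ("shell","plate_mid","weigh_button_top","spare","jar","cutter","bottle","pot"):
        print(t,[(round(d["score"],2),[round(float(v),4) for v in d["xyz"]]) for d in env.search_frame(p,t)[:2]])
s=env.read_state();print(s["clock"],s["position"],s["tool_rot"],s["opening"])
E
```

```text
top 493.28092368628757 493.28092368628757 317.50849250806414 241.3360328363609 [ 0.42155167 -0.05209716  1.24669542] [  8.23252739  -0.15789295 -90.65364474] ['image', 'fx', 'fy', 'cx', 'cy', 'position', 'orientation', 'shot']
shell [(0.7, [0.5943, 0.1144, 0.097])]
plate_mid []
weigh_button_top [(0.46, [0.4557, 0.0554, 0.0542])]
spare [(0.77, [0.5775, -0.0682, 0.0443])]
jar [(0.66, [0.4653, -0.0732, 0.0756])]
cutter [(0.64, [0.6134, 0.2595, 0.0301])]
bottle [(0.94, [0.6756, -0.3807, 0.1079])]
pot [(0.57, [0.6416, 0.3825, 0.0362])]
scene 498.479304652774 498.479304652774 317.40943993613104 246.12758262300792 [1.35832735 0.52164924 0.69425334] [ 57.20563709   0.79608546 126.12703995] ['image', 'fx', 'fy', 'cx', 'cy', 'position', 'orientation', 'shot']
shell [(0.78, [0.6126, 0.1272, 0.0829])]
plate_mid [(0.79, [0.6015, 0.0866, 0.0487])]
weigh_button_top [(0.47, [0.4606, 0.0593, 0.0493])]
spare [(0.82, [0.5969, -0.0619, 0.038]), (0.42, [0.4576, 0.0583, 0.0417])]
jar [(0.7, [0.4895, -0.06, 0.0529])]
cutter [(0.84, [0.6217, 0.2564, 0.0269]), (0.51, [0.5961, -0.0599, 0.0379])]
bottle [(0.88, [0.6949, -0.3778, 0.083]), (0.54, [0.486, -0.0601, 0.054])]
pot [(0.87, [0.653, 0.3723, 0.05])]
0.9 [0.25186066 0.57199034 0.22256607] [-9.00020614e+01 -5.03720843e-04  1.56231522e+02] 1.0042168097569686
```

Run:
```python
import cv2
for n,(x0,y0,w,h) in (("top",(180,120,240,180)),("scene",(180,180,260,195))):
    i=cv2.imread(f"pics/{n}0.png")[y0:y0+h,x0:x0+w]
    cv2.imwrite(f"pics/{n}0c.png",cv2.resize(i,(780,585),interpolation=cv2.INTER_CUBIC))
```

```text
(no output)
```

View pics/top0.png

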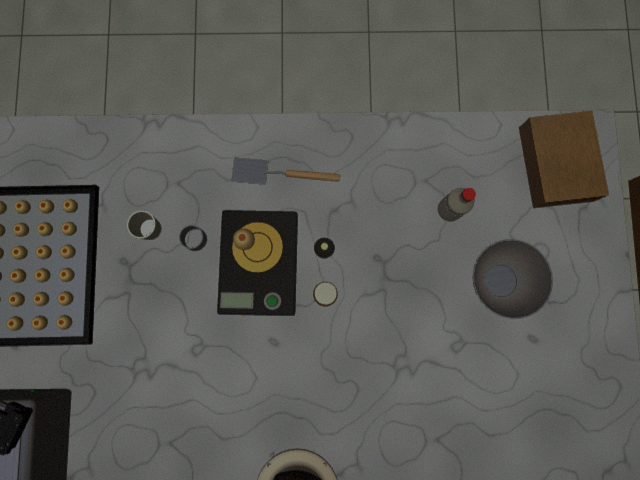

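View pics/top0c.png

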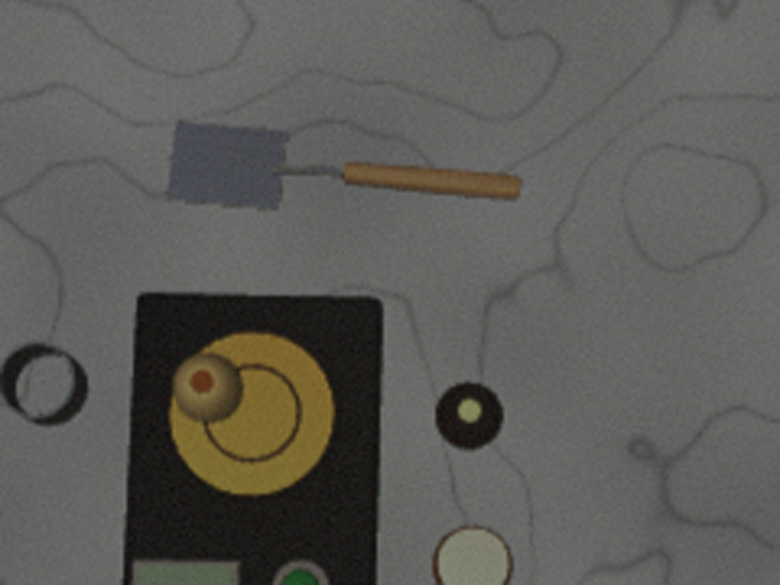

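View pics/scene0.png

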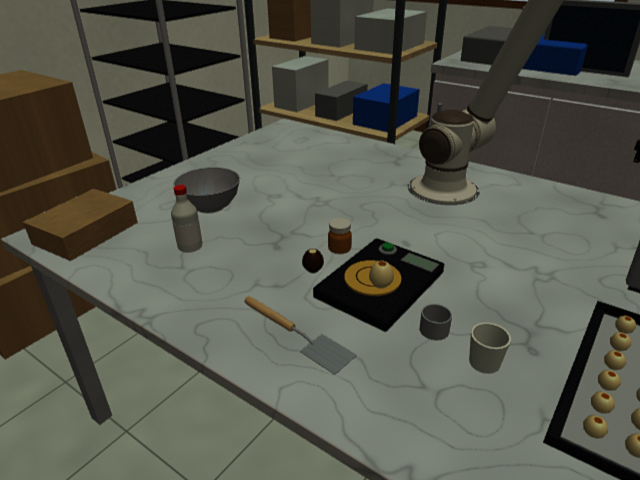

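```bash
cat > h.py <<'E'
import numpy as np, cv2
from scipy.spatial.transform import Rotation as R
def ray(p,u,v,fish=False):
    x,y=(u-p["cx"])/p["fx"],(v-p["cy"])/p["fy"]
    if fish:
        r=np.hypot(x,y); d=np.array([np.sin(r)*x/max(r,1e-9),np.sin(r)*y/max(r,1e-9),np.cos(r)])
    else: d=np.array([x,y,1.])
    d=np.array([d[0],-d[1],-d[2]])
    return R.from_euler("xyz",p["orientation"],degrees=True).apply(d)
def onz(p,u,v,z,fish=False):
    d=ray(p,u,v,fish); o=np.array(p["position"]); return (o+d*(z-o[2])/d[2])[:2]
def pix(p,X,fish=False):
    c=R.from_euler("xyz",p["orientation"],degrees=True).inv().apply(np.array(X)-np.array(p["position"]))
    x,y,z=c[0],-c[1],-c[2]
    if fish:
        r=np.hypot(x,y);th=np.arctan2(r,z);return p["cx"]+p["fx"]*th*x/r,p["cy"]+p["fy"]*th*y/r
    return p["cx"]+p["fx"]*x/z,p["cy"]+p["fy"]*y/z
def blobs(im,kind):
    hsv=cv2.cvtColor(im,cv2.COLOR_BGR2HSV)
    h,s,v=[hsv[...,i].astype(int) for i in range(3)]
    m={"dot":((h<11)|(h>174))&(s>110)&(v>50),"gold":(h>15)&(h<32)&(s>120)&(v>60),"green":(h>50)&(h<80)&(s>150)&(v>40)}[kind]
    n,_,st,c=cv2.connectedComponentsWithStats(m.astype(np.uint8))
    return m,sorted([(int(st[i,4]),c[i]) for i in range(1,n)],key=lambda t:-t[0])
E
python3 - <<'E'
from workcell import env
from h import *
p=env.grab_frame("top"); im=p["image"]
np.set_printoptions(precision=4,suppress=True)
im2=im.copy(); mask=np.zeros(im.shape[:2],bool);mask[200:330,210:305]=1; im2[~mask]=0
for k,z in (("dot",.104),("green",.049),("gold",.05)):
    m,b=blobs(im2,k)
    for a,c in b[:3]: print(k,a,c,onz(p,c[0],c[1],z))
    if k=="gold":
        ys,xs=np.nonzero(m); 
        cs=max(cv2.findContours(m.astype(np.uint8),cv2.RETR_EXTERNAL,cv2.CHAIN_APPROX_NONE)[0],key=len)[:,0,:]
        w=np.array([onz(p,*q,z) for q in cs])
        from scipy.optimize import least_squares
        f=least_squares(lambda t:np.hypot(*(w-t[:2]).T)-.0615,[.6,.09],loss="soft_l1",f_scale=.001); print("plate",f.x,f.cost)
E
```

```text
dot 3 [241.     235.3333] [0.603 0.122]
dot 1 [244. 238.] [0.5966 0.1149]
green 50 [271.78 300.2 ] [0.4526 0.0545]
green 1 [271. 305.] [0.4412 0.0564]
gold 1825 [258.1238 247.4981] [0.581  0.0881]
gold 4 [237.75 236.5 ] [0.6088 0.1382]
plate [0.5828 0.0898] 0.0007586925569447309
```

Run:
```python
from workcell import env
from h import *
np.set_printoptions(precision=4,suppress=True)
for y in (-119,61,151,-29):
    print(y,env.inverse_kinematics([.62,.16,.25],[-90,0,y]))
env.gripper_to(0.0)
env.goto([.56,.13,.27],[-90,0,61])
p=env.grab_frame("wrist");cv2.imwrite("pics/w1.png",p["image"]);print(p["fx"],p["cx"],p["cy"],p["position"],p["orientation"])
for t in ("shell","plate_mid","weigh_button_top"):
    print(t,[(round(d["score"],2),d["xyz"]) for d in env.search_frame(p,t)[:2]])
s=env.read_state();print(s["clock"],s["position"],s["joint_positions"],s["force"],s["opening"])
import pickle;pickle.dump(p,open("w1.pkl","wb"))
```

```text
-119 [ 28.9221  22.6307   5.315    0.     -72.6843 122.0779]
61 [ 28.9221  22.6307   5.315   -0.     -72.6843 -57.9221]
151 [ 28.9221  22.6307   5.315    0.     -72.6843  32.0779]
-29 [  28.9221   22.6307    5.315    -0.      -72.6843 -147.9221]
371.64829954431775 319.5271909677979 245.08295330286887 [0.519  0.0597 0.4333] [-17.3372  -0.072  151.0653]
shell [(0.78, [0.5925, 0.1171, 0.0974])]
plate_mid [(0.59, [0.575, 0.0844, 0.0483])]
weigh_button_top [(0.76, [0.4557, 0.0539, 0.049])]
4.625 [0.5599 0.1308 0.2699] [ 29.2819  15.4681  -2.2972  -0.0011 -72.244  -58.2062] [ 0.0744 -0.4001 -0.1187] 0.0017080522162431614
```

View pics/w1.png

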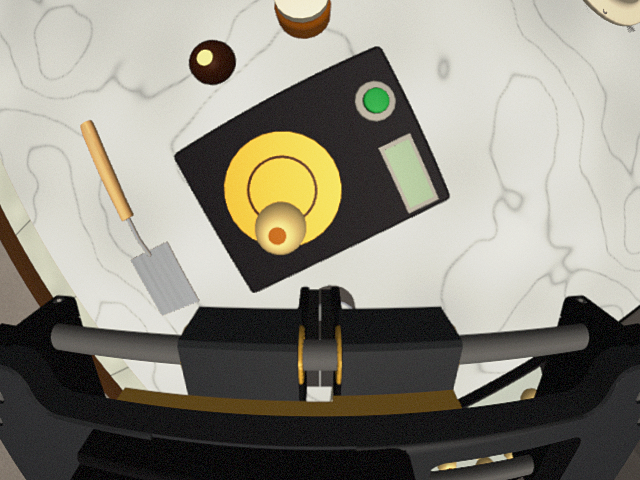

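```bash
cat >> h.py <<'E'
from scipy.optimize import least_squares
def measure(p,plate=True,verbose=True):
    """wrist picture: dot of the shell (z=.104), plate (z=.05), button (.049)"""
    im=p["image"].copy(); im[285:]=0
    out={}
    hsv=cv2.cvtColor(im,cv2.COLOR_BGR2HSV);h,s,v=[hsv[...,i].astype(int) for i in range(3)]
    m=((h<14)|(h>174))&(s>150)&(v>120)
    n,_,st,c=cv2.connectedComponentsWithStats(m.astype(np.uint8))
    cand=[(int(st[i,4]),c[i]) for i in range(1,n) if st[i,4]>60]
    cand=[(a,q,onz(p,*q,.104,True)) for a,q in cand]
    cand=[k for k in cand if np.hypot(*(k[2]-[.585,.1]))<.08]
    out["dot"]=cand
    m=(h>50)&(h<80)&(s>150)&(v>60)
    n,_,st,c=cv2.connectedComponentsWithStats(m.astype(np.uint8))
    i=1+np.argmax(st[1:,4]) if n>1 else 0
    out["button"]=(int(st[i,4]),c[i],onz(p,*c[i],.049,True))
    m=(h>17)&(h<32)&(s>120)&(v>120)
    cs=max(cv2.findContours(m.astype(np.uint8),cv2.RETR_EXTERNAL,cv2.CHAIN_APPROX_NONE)[0],key=len)[:,0,:]
    w=np.array([onz(p,*q,.05,True) for q in cs])
    f=least_squares(lambda t:np.hypot(*(w-t[:2]).T)-t[2],[.583,.09,.062],loss="soft_l1",f_scale=.0007)
    out["plate"]=f.x
    if verbose:
        for k,q in out.items(): print(k,q)
    return out
E
python3 - <<'E'
import pickle
from h import *
np.set_printoptions(precision=4,suppress=True)
p=pickle.load(open("w1.pkl","rb")); o=measure(p)
print("top dot est")
# ring
im=p["image"];u,v=pix(p,[*o["plate"][:2],.05],True);print(u,v)
for a in np.arange(0,360,6):
    c=o["plate"]
    for r,col in ((.0355,(0,0,255)),(.062,(255,0,0))):
        q=pix(p,[c[0]+r*np.cos(np.radians(a)),c[1]+r*np.sin(np.radians(a)),.05],True)
        im=cv2.circle(im,(round(q[0]),round(q[1])),0,col,-1)
cv2.imwrite("pics/w1c.png",cv2.resize(im[110:290,170:410],(800,600),interpolation=cv2.INTER_CUBIC))
E
```

```text
dot []
button (493, array([375.856 , 100.0852]), array([0.4514, 0.0572]))
plate [-0.4425  0.0616  1.1987]
top dot est
737.3572601392939 -31.302144323737878
```

View pics/w1c.png

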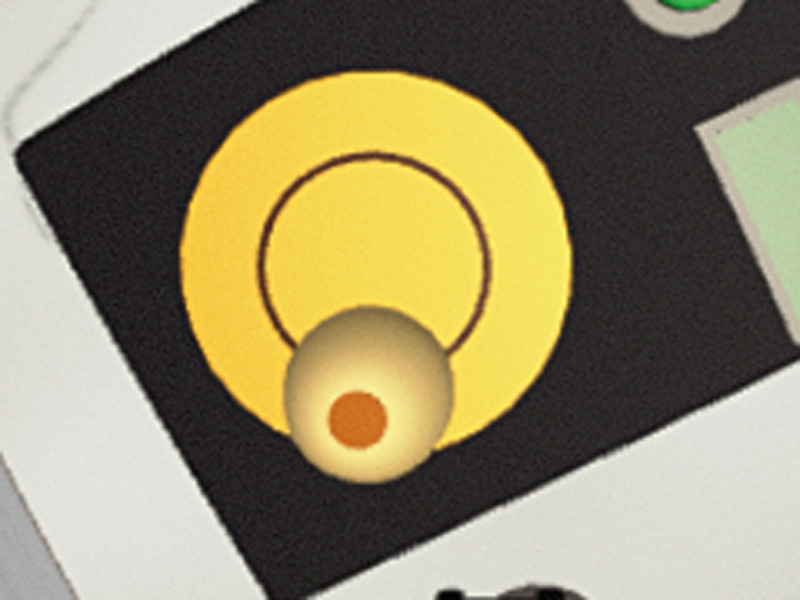

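```bash
python3 - <<'E'
import pickle
from h import *
p=pickle.load(open("w1.pkl","rb"));hsv=cv2.cvtColor(p["image"],cv2.COLOR_BGR2HSV)
for u,v in ((277,236),(245,160),(330,200),(280,190),(285,210),(281,215)): print(u,v,hsv[v,u])
s=open("h.py").read()
s=s.replace('m=((h<14)|(h>174))&(s>150)&(v>120)','m=((h<15)|(h>174))&(s>150)&(v>90)')
s=s.replace('m=(h>17)&(h<32)&(s>120)&(v>120)\n','''m=(h>17)&(h<32)&(s>120)&(v>120)
    near=np.zeros(m.shape,np.uint8); q=pix(p,[.583,.09,.05],True); cv2.circle(near,(round(q[0]),round(q[1])),85,1,-1)
    m=m&(near>0)
''')
open("h.py","w").write(s)
E
python3 - <<'E'
import pickle
from h import *
np.set_printoptions(precision=4,suppress=True)
p=pickle.load(open("w1.pkl","rb")); o=measure(p)
im=p["image"]
c=o["plate"]
big=cv2.resize(im[110:290,170:410],(800,600),interpolation=cv2.INTER_CUBIC);k=800/240
def cir(x,y,z,r,col):
    for a in np.arange(0,360,5):
        q=pix(p,[x+r*np.cos(np.radians(a)),y+r*np.sin(np.radians(a)),z],True)
        cv2.circle(big,(round((q[0]+.5-170)*k),round((q[1]+.5-110)*k)),1,col,-1)
cir(c[0],c[1],.05,.037,(0,0,255));cir(c[0],c[1],.05,.034,(0,0,255));cir(c[0],c[1],.05,.062,(255,0,0))
d=o["dot"][0][2];cir(d[0],d[1],.0715,.026,(0,255,0));cir(d[0],d[1],.104,.011,(0,255,0))
cv2.imwrite("pics/w1d.png",big)
E
```

```text
277 236 [ 14 208 204]
245 160 [ 23 180 247]
330 200 [ 26 150 246]
280 190 [ 25 167 248]
285 210 [ 21 125 178]
281 215 [ 21 121 215]
dot [(213, array([276.8216, 235.507 ]), array([0.5984, 0.1226]))]
button (493, array([375.856 , 100.0852]), array([0.4514, 0.0572]))
plate [0.5823 0.0933 0.0619]
```

View pics/w1d.png

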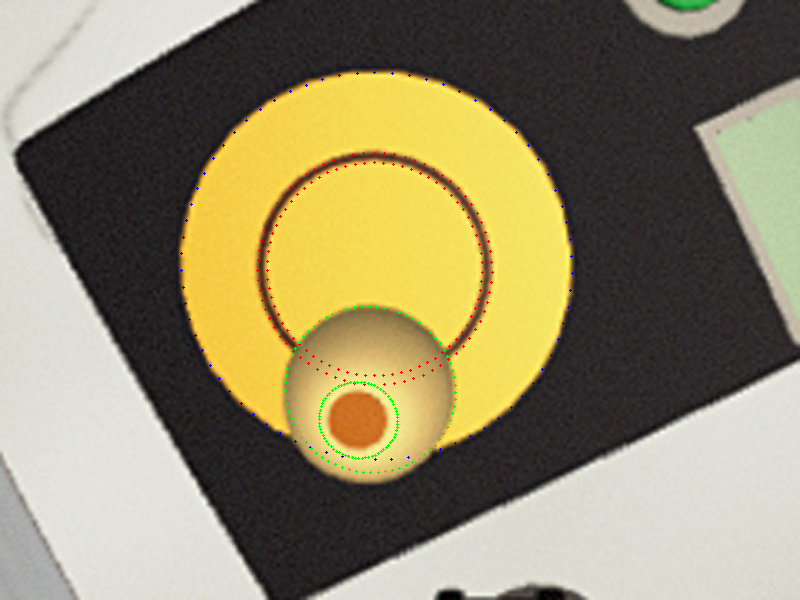

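```bash
cat > tap.py <<'E'
from workcell import env
from h import *
np.set_printoptions(precision=4,suppress=True)
def shot(name):
    p=env.grab_frame("wrist"); cv2.imwrite(f"pics/{name}.png",p["image"]); return p
E
python3 - <<'E'
from tap import *
P=np.array([.5823,.0933]);u=np.array([.482,.876]);S=np.array([.5984,.1226])
rot=[-90,0,61]
a=S+.052*u
env.goto([*a,.13],rot)
env.move_straight([*a,.063],rate=.08)
shot("w2")
b=P+u*(.018+.036)
print(env.move_straight([*b,.063],rate=.018))
p=shot("w3"); measure(p)
s=env.read_state();print(s["clock"],s["position"],b,s["force"])
E
```

```text
False
dot [(1252, array([319.1925, 266.3986]), array([0.5897, 0.1098]))]
button (1718, array([502.3702,  20.4028]), array([0.4538, 0.0581]))
plate [0.5821 0.0866 0.0382]
8.2833 [0.6083 0.1407 0.063 ] [0.6083 0.1406] [ 0.2363 -0.0341  0.136 ]
```

View pics/w3.png

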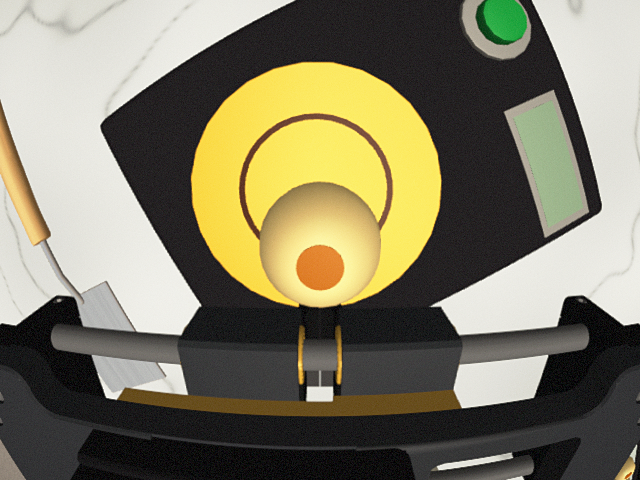

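```bash
sed -i 's/,85,1,-1)/,140,1,-1)/' h.py
python3 - <<'E'
from tap import *
P=np.array([.5823,.0933]);u=np.array([.482,.876])
p=shot("w3b");o=measure(p)
b=P+u*(.004+.036)
print(env.move_straight([*b,.063],rate=.016))
p=shot("w4"); o=measure(p); print(o["dot"][0][2]-o["plate"][:2])
env.move_straight([*(b+.02*u),.063],rate=.04)
p=shot("w5"); o=measure(p); print(o["dot"][0][2]-o["plate"][:2])
s=env.read_state();print(s["clock"],s["position"],s["force"])
E
```

```text
dot [(1241, array([319.0701, 266.2305]), array([0.5897, 0.1098]))]
button (1712, array([502.4141,  20.3943]), array([0.4537, 0.0581]))
plate [0.5794 0.0853 0.056 ]
False
dot [(1294, array([319.3849, 266.0456]), array([0.5828, 0.0975]))]
button (1885, array([503.1936,  43.5337]), array([0.4534, 0.0572]))
plate [0.5776 0.0798 0.0513]
[0.0052 0.0177]
dot [(752, array([313.0691, 213.7846]), array([0.5851, 0.0976]))]
button (1303, array([502.4881,  14.4658]), array([0.4547, 0.0605]))
plate [0.5821 0.0926 0.0616]
[0.0029 0.005 ]
10.1083 [0.6111 0.1458 0.0629] [-0.73    0.4433 -0.4316]
```

View pics/w5.png

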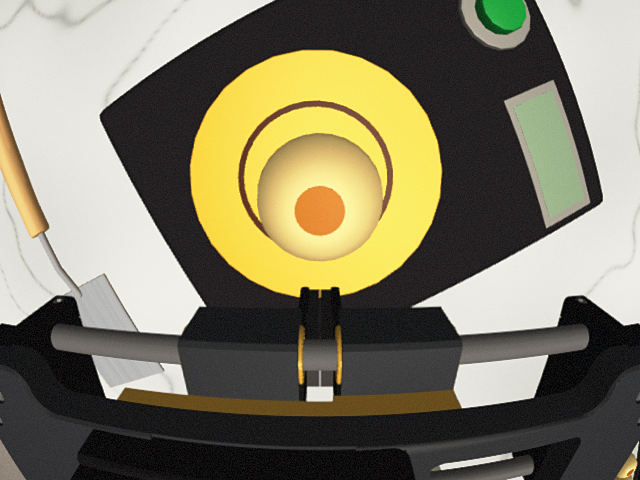

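```bash
sed -i 's/m=((h<15)|(h>174))&(s>150)&(v>90)/m=((h<16)|(h>174))\&(s>175)\&(v>90)/' h.py
python3 - <<'E'
from tap import *
env.move_straight([.622,.163,.063],rate=.06)
env.move_straight([.622,.163,.2],rate=.15)
p=shot("w6"); o=measure(p); d=o["dot"][0][2];c=o["plate"]; print(d-c[:2],p["position"])
s=env.read_state();print(s["clock"])
big=cv2.resize(p["image"][60:300,160:480],(800,600),interpolation=cv2.INTER_CUBIC);k=2.5
def cir(x,y,z,r,col):
    for a in np.arange(0,360,5):
        q=pix(p,[x+r*np.cos(np.radians(a)),y+r*np.sin(np.radians(a)),z],True)
        cv2.circle(big,(round((q[0]+.5-160)*k),round((q[1]+.5-60)*k)),1,col,-1)
cir(c[0],c[1],.05,.037,(0,0,255));cir(c[0],c[1],.05,.034,(0,0,255));cir(c[0],c[1],.05,.062,(255,0,0))
cir(d[0],d[1],.0715,.026,(0,255,0))
cv2.imwrite("pics/w6d.png",big)
E
```

```text
dot [(425, array([320.3835, 141.7788]), array([0.5824, 0.0976]))]
button (661, array([430.888 ,  32.8638]), array([0.4519, 0.0575]))
plate [0.5822 0.093  0.0618]
[0.0002 0.0046] [0.5806 0.0917 0.3624]
11.7083
```

View pics/w6d.png

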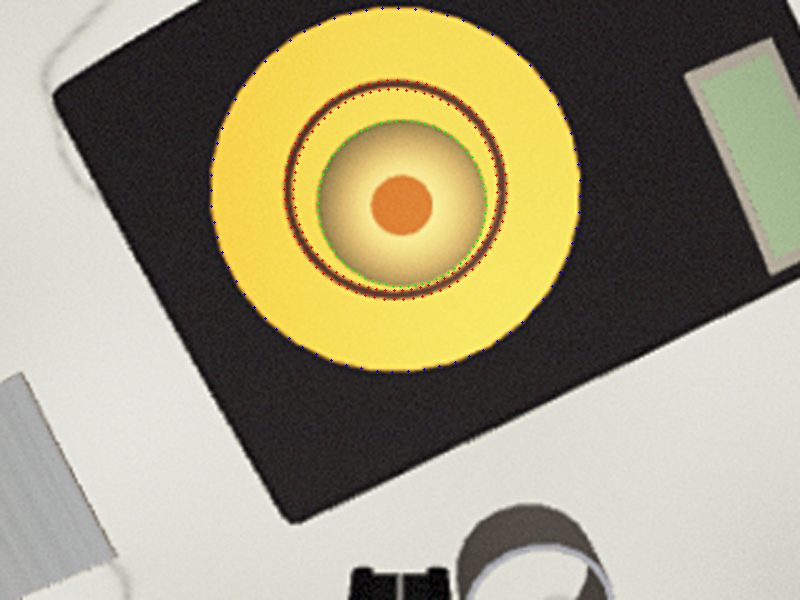

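Run:
```python
from tap import *
P=np.array([.5822,.0931]);S=np.array([.5824,.0976]);u=S-P;u/=np.linalg.norm(u)
yaw=np.degrees(np.arctan2(u[1],u[0]));rot=[-90,0,yaw]
a=S+.055*u
env.goto([*a,.15],rot)
env.move_straight([*a,.063],rate=.08)
b=P+u*.0365
print(env.move_straight([*b,.063],rate=.015))
env.move_straight([*a,.063],rate=.05)
env.move_straight([*a,.2],rate=.15)
p=shot("w7"); o=measure(p); d=o["dot"][0][2];c=o["plate"]; print(d-c[:2],p["position"])
s=env.read_state();print(s["clock"])
big=cv2.resize(p["image"][60:300,160:480],(800,600),interpolation=cv2.INTER_CUBIC);k=2.5
cv2.imwrite("pics/w7d.png",big)
```

```text
False
dot [(411, array([316.6277, 166.163 ]), array([0.582 , 0.0942]))]
button (668, array([463.8997, 116.4371]), array([0.4523, 0.0573]))
plate [0.5822 0.093  0.0618]
[-0.0002  0.0013] [0.5797 0.071  0.3623]
16.8583
```

View pics/w7d.png

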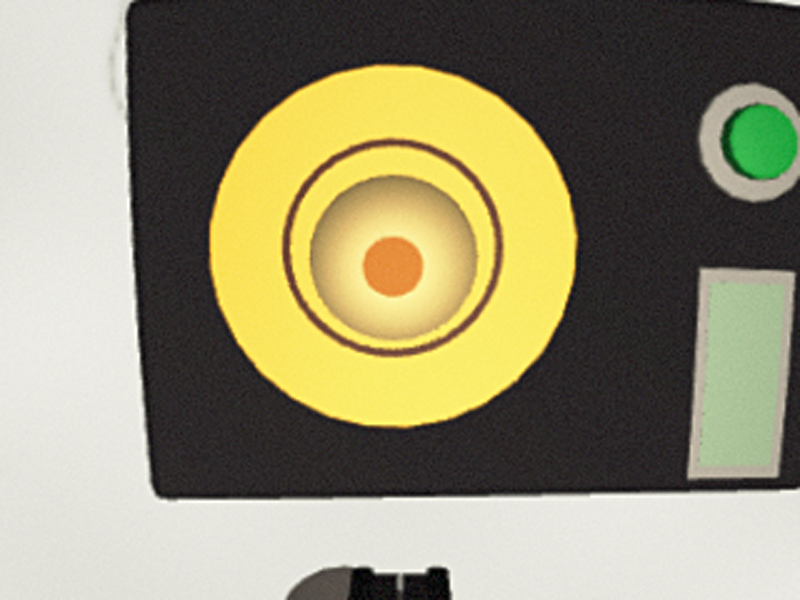

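Run:
```python
from tap import *
B=np.array([.452,.0574])
env.goto([*B,.2],[-90,0,0])
env.move_straight([*B,.06],rate=.12)
s0=env.read_state();print(s0["position"],s0["force"])
p=env.grab_frame("scene");cv2.imwrite("pics/s2.png",p["image"][200:360,280:480].repeat(3,0).repeat(3,1))
print(env.move_straight([*B,.040],rate=.012,force_limit=14))
s=env.read_state();print(s["position"],s["force"],s["clock"])
p=env.grab_frame("scene");cv2.imwrite("pics/s3.png",p["image"][200:360,280:480].repeat(3,0).repeat(3,1))
```

```text
[0.4525 0.0576 0.0605] [-0.2984 -0.5876 -0.8504]
True
[0.452  0.0574 0.0434] [-2.0831  0.3207  6.2573] 20.8583
```

View pics/s3.png

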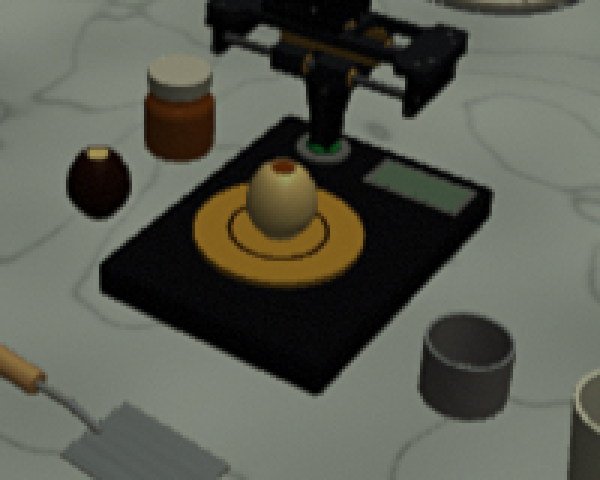

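Run:
```python
from tap import *
B=np.array([.452,.0574])
print(env.move_straight([*B,.0415],rate=.008,force_limit=20))
s=env.read_state();print(s["position"],s["force"],s["clock"])
env.dwell(.4)
s=env.read_state();print(s["position"],s["force"],s["clock"])
env.move_straight([*B,.07],rate=.04)
env.move_straight([*B,.2],rate=.12)
s=env.read_state();print(s["position"],s["force"],s["clock"])
# view over the plate
env.goto([.622,.163,.22],[-90,0,61])
p=shot("w8"); o=measure(p); d=o["dot"][0][2];print(d-o["plate"][:2]); 
for t in ("weigh_button_top",): print([(q["score"],q["xyz"]) for q in env.search_frame(p,t)])
p=env.grab_frame("scene");cv2.imwrite("pics/s4.png",p["image"])
print(env.read_state()["clock"])
```

```text
False
[0.4521 0.0574 0.0432] [-6.3505  0.6462 17.7471] 21.25
[0.4521 0.0574 0.0432] [-6.296   1.1319 18.0547] 21.65
[0.4515 0.0572 0.1992] [ 0.0715 -0.3225 -0.1149] 23.7417
dot [(365, array([318.6274, 136.9288]), array([0.5819, 0.0941]))]
button (591, array([424.4856,  38.1574]), array([0.4519, 0.0575]))
plate [0.5821 0.0929 0.0617]
[-0.0002  0.0012]
[(0.87, [0.4563, 0.0564, 0.0507])]
24.8667
```

View pics/w8.png

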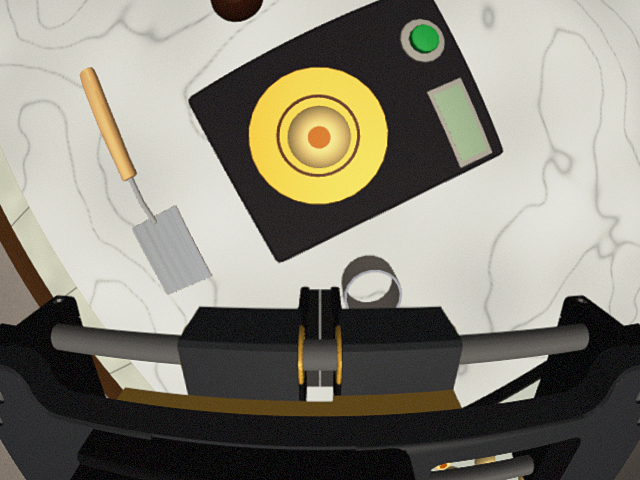

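View pics/s4.png

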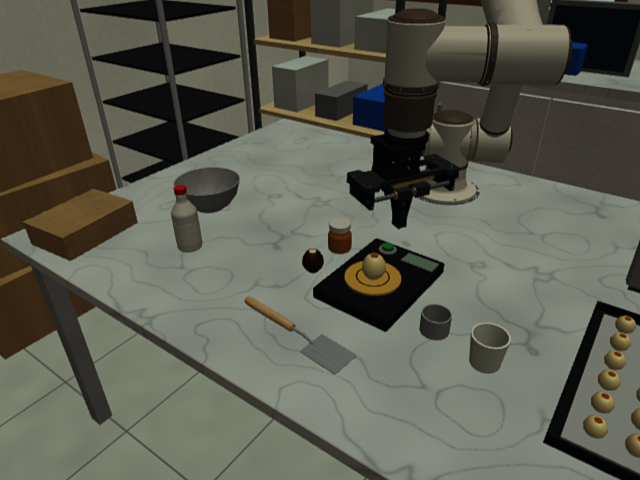

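```bash
python3 -c "
from workcell import env
print(env.close_job())"
```

```text
the job is handed in; nothing more can be done
None
```

The shell is now in the middle of the plate, upright and wholly inside the dark ring, and the button was pressed and came back up. I handed the job in at about 25 s of the 48 s allowed.

- **Shell:** I moved it about 33 mm in three slow pushes with the shut fingertips at about 15 to 18 mm/s, tip 13 mm above the plate. In the last wrist picture its centre was 1.2 mm from the plate's centre, with 8 mm of play inside the ring.
- **Button:** My first press stopped early on its force limit, with the tip at 43.4 mm. I pressed further without letting go, until it held still at 43.2 mm under about 18 N. That is the bottom of its travel, 43 mm. After release, the network put the button at about 50.7 mm, which fits "up" within its 4 mm accuracy.
- **Other things:** In the last pictures the other things looked where they had been, and the robot was clear of everything. I judged this by eye and did not measure their positions again.
- **Checks that disagreed:** The top camera put the plate about 3.5 mm off in y from the wrist camera. I went by the wrist camera, whose plate, ring and shell outlines lay on the picture. One close-up wrist reading of the shell's brown dot was off, so I measured again from higher up.

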